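Put the lamp handpiece on charge, battery end down

TASK

Put the lamp handpiece on charge: push the blue keeper arm well clear of the tilting cradle, then lift the handpiece by its orange tab so that it tilts and shows which end holds the heavy battery. Turn it and lay it gently in the middle of the cradle with the heavy end at the green end, and let go, so that its own weight tips the green end fully down. Then swing the keeper arm fully back across the lowered end, and do not disturb the dishes, marker, jar or slide box.

Things in the scene. Friction and masses are not known exactly. Their poses are not given: they have to be found in the camera images.
- handpiece: White box-shaped lamp handpiece, same black cap at both ends, lying flat: 160 mm long (x), 38 wide (y), 36 high (z), about 0.3 kg. Origin: centre of its underside. A hidden 170 g battery sits 39 mm from the middle, in the +x or the -x end: this differs from run to run and cannot be seen. An orange lifting tab stands on the middle of the top.
- tab (a joint): Hinge of the orange tab, rad, -0.45 to 0.45 (stops); hinge line along the handpiece's y, at mid-length, 38 mm above the underside. 0: tab square; positive: tab leans to the handpiece's +x end. Slight friction keeps the unloaded tab where left. Lifted by an upright tab, the heavy end drops to the stop: about -0.45 if the +x end is heavy, +0.45 if the -x end is.
- tab_grip (a point): Grip point on the tab's middle line, 42 mm from its hinge. The tab is a plate 10 mm thick (x, along the handpiece), 28 mm wide (y); its top is 14 mm above this point, its lower edge 38 mm below. Best pinched from above across the 10 mm, fingers closing along the handpiece's length. Axes: the handpiece's when the tab is square.
- cradle_floor (a point): Centre of the floor of the cradle, a grey open trough, inside 190 mm long (x), 52 mm wide (y); side walls 16 mm, end walls 12 mm above the floor. Its +x end is green. Axes turn with the cradle; z square to its floor. It tips about its y axis, on a line 8 mm below this point (cradle level) and 42 mm above the bench.
- cradle (a joint): Tipping angle of the cradle, rad, -0.2 to 0.2: 0 level (empty, a very weak spring); positive: green end down, 0.2 on its stop. The handpiece's own weight, laid within 15 mm of the cradle's middle, tips it heavy end down.
- keeper (a joint): Angle of the blue keeper arm about its upright pivot, rad, 0 to 1.6. 0: fully closed, on its stop, straight across the cradle (along the dock's -y), 72 mm from the cradle's middle towards the green end. Grows anticlockwise from above; 1.57: fully open, along the dock's +x, away from the cradle. Stays where left; takes about 0.5 N at its pin.
- keeper_pin (a point): Middle of the black upright push pin near the keeper arm's free end: 16 mm in diameter, foot 22 mm below and top 22 mm above this point, 85 mm from the pivot axis. Arm 16 mm wide, 12 mm thick, underside 79 mm above the bench, ends 15 mm past the pin; it clears the handpiece freely only if the green end is down. Its -y axis points from pivot to pin.
- keeper_pivot (a point): On the keeper's pivot axis, at the height of the pin's middle (113 mm); 72 mm along +x and 52 mm along +y of the dock from the cradle's middle. Metal post 20 mm across with a dark hub 26 mm across.
- dock: The white fixed dock that carries the cradle and the keeper arm; base 220 x 130 mm; origin on the bench under the cradle's middle; x along the cradle to its green end, z up.
- dish_a: closed clear petri dish, 94 mm across, 16 mm high, green filling. Bystander; origin: centre of its underside.
- dish_b: closed clear petri dish, 94 mm across, 16 mm high, tan filling. Bystander; origin: centre of its underside.
- marker: black and blue marker pen, 132 mm long, 15 mm thick, lying along its x. Bystander; origin: centre of its underside (roughly).
- jar: small lidded jar, 52 mm across, 60 mm high. Bystander; origin: centre of its underside.
- slide_box: flat blue slide box, 80 x 140 mm, 34 mm high. Bystander; origin: centre of its underside.
Things that resemble listed ones, but are neither listed nor needed, are in the scene too. Leave any red look-alike of the handpiece alone.

How it is judged:
By the outcome, as a careful person would: the job done as asked, in the order asked, and still so for the second after the job is handed in, with the robot touching nothing.
It also fails if it takes over 64 s, if anything falls off the work surface, if the arm or the gripper's body presses on something with over 40 N, if the wrist force passes 120 N, or if a joint passes its speed limit or range.

ROBOT

A 6-joint arm with a two-finger parallel gripper is mounted at the origin on the work surface. World frame = base frame: x ahead of the robot, y to its left, z up, the work surface at z = 0. Lengths are in m, angles in degrees, forces in N, time in s.
With the tool pointing down it reaches from about 0.375 to 0.9 m from the base axis. Payload 3.1 kg.
Tool frame: the origin (TCP) lies at the very end of the fingers, on their centre line; the grasp point (between the pads) lies 19 mm behind it (grasp_offset is the distance from the TCP to the grasp point, in m); z points along the fingers, y is the direction in which the jaws open and shut (so a half turn about z gives the same grasp; the last joint's range is limited). The gripper opens to 87 mm and grips with 3 to 60 N. Pads are 19 mm wide; open, the fingers measure 117 mm over their backs; the gripper's body (75 mm by 190 mm) begins 51 mm behind the grasp point.
Start: joints at [-78.925, 30.224, 82.088, -0, 67.689, -10.227], TCP at [0.227, -0.582, 0.223] pointing down, gripper open.
Joint ranges: [-176.69, 176.69], [-43.24, 126.21], [12.49, 139.97], [-82, 262], [0, 151.66], [-163.58, 163.58]. Speed limits (degrees/s): [159.86, 159.86, 180, 180, 180, 180].

INTERFACE

Orientations are given as a 3x3 rotation matrix whose columns are the frame's x, y, z axes.
In Python, from rig import * gives the robot as it stands. The module is installed in compiled form; this text tells all that it offers.
- The arm moves only by the tool play_rows, never from a script. Its argument "plan" is a list that holds one entry, the list of rows, each a list of 7 numbers: the shift along the world's x, y, z each as a share of 5 cm, from -1 to 1, then the turn, a rotation vector about the world's x, y, z each as a share of pi rad, from -1 to 1, then the gripper's target within -1 to 1 (fully open at 1, half-way at 0, shut at -1). A call has 1 to 12 rows; each row shifts and turns the commanded pose from where the row before left it; what a row does not reach is not made up. A row lasts 1/10 s, in which the tool goes at most 50 mm and 8.59 degrees, less where a joint would pass 70% of its speed; a pose out of reach is approached as far as the arm can. A call with a number of a shift or a turn outside -1 to 1 is refused whole. A call with a gripper value outside its range is refused whole. The fingers move at their own pace and stop on an object; the grip force is fixed at half the most. Time passes only in rows, so rows that do not move let the fingers close. It gives the time, the measured TCP pose, the force and the opening at its end, in the units of the state.
- read_state(): the state, without advancing time (a new reading comes with each control period).
- capture(name): name is "scene" or "top" or "wrist"; returns the picture (420x560x3 uint8, red, green, blue); there is no depth.
- camera_params(name): a dict with "intrinsics" (3x3 intrinsics, pixels), "R" (3x3) and "t" (3): a world point X has camera coordinates R X + t; the wrist camera has in their place "mount" (4x4, takes a point from camera to tool coordinates, whose origin is the TCP and whose axes are the flange's). Camera axes: x right, y down, z forward; pixel columns grow to the right and rows downward; lengths in m; the calibration is good to about 2 mm. A picture is of the moment at which its call begins: read the wrist's pose just before it. camera_params takes no time and is no camera call.
- hand_in(): hands the job in, once; it reports no verdict.
The state is a dict: "time_s": time; "joint_positions": joint angles; "qvel": joint speeds; "tau": joint torques, N m; "position": TCP position; "tcp_rot": TCP orientation; "force": force on the tool from outside, world axes, zero at the start; "moment": the same for the moment, N m; "opening": opening from 0.0 (shut) to 1.0 (fully open).
Only numpy, scipy, OpenCV 4.12 (cv2) and the standard library are available. Lean on these libraries where they do the work, as an engineer would, in place of code of your own. Each camera call takes 0.05 s, during which the arm holds its last target. There are 200 camera calls.

## Working session

There is one attempt and no reset: what is moved stays moved. The work goes in short steps, Python scripts to look and compute and a tool call to move; the robot and the scene stay as the last step left them, time stands still between calls to the robot, and variables do not carry over. Pictures are saved under pics/ and viewed, about 8 in all and at most 12, crops included, and the job is handed in when it is done.

Besides the shell and the picture viewer there is one more tool, called after "Emit:" as name(argument=value, ...), one argument or row to a line, values as JSON. play_rows: Moves the arm, as the interface text tells. Its arguments: {"type":"object","properties":{"plan":{"type":"array"}},"required":["plan"]}

```bash
mkdir -p pics; python3 - <<'E'
from rig import *
import cv2
for n in ("top","scene"):
    im=capture(n); cv2.imwrite(f"pics/{n}0.png",im[...,::-1]); p=camera_params(n)
    print(n,p["intrinsics"],p["R"],p["t"])
print(camera_params("wrist")); print(read_state())
E
```

```text
top [[388.45643651   0.         284.02195346]
 [  0.         388.45643651 213.10612334]
 [  0.           0.           1.        ]] [[ 0.01727673 -0.99969771  0.01749315]
 [-0.99276855 -0.01923044 -0.11849384]
 [ 0.11879443 -0.01531946 -0.99280068]] [-0.03284844  0.53688244  0.89271471]
scene [[423.34640442   0.         279.40216109]
 [  0.         423.34640442 214.28354746]
 [  0.           0.           1.        ]] [[ 0.30054081  0.95376553 -0.0025545 ]
 [ 0.78022407 -0.2473949  -0.57449644]
 [-0.54856687  0.17066655 -0.81850309]] [-0.14283482 -0.38013112  1.44642272]
{'intrinsics': array([[297.84733463,   0.        , 275.11620181],
       [  0.        , 297.84733463, 206.58881728],
       [  0.        ,   0.        ,   1.        ]]), 'mount': array([[-2.05770381e-04, -9.69509198e-01, -2.45054834e-01,
         6.65092367e-02],
       [ 9.99999833e-01, -6.70848374e-05, -5.74283632e-04,
        -3.66646485e-04],
       [ 5.40333800e-04, -2.45054911e-01,  9.69509050e-01,
        -1.62103598e-01],
       [ 0.00000000e+00,  0.00000000e+00,  0.00000000e+00,
         1.00000000e+00]])}
{'time_s': 0.1, 'joint_positions': array([-7.89235964e+01,  3.02740634e+01,  8.21510374e+01,  1.01312809e-03,
        6.76900784e+01, -1.02278466e+01]), 'qvel': array([-0.02661065, -0.23764035, -0.27892046, -0.0111187 , -0.09963885,
       -0.05058503]), 'tau': array([-2.89007667e-04, -4.40986097e+01, -1.77149820e+01,  6.33824011e-02,
        5.33474749e-02, -3.87099487e-05]), 'position': array([ 0.22696885, -0.58160063,  0.22165389]), 'tcp_rot': array([[ 9.31666793e-01,  3.63313708e-01, -3.70151746e-04],
       [ 3.63313705e-01, -9.31664772e-01,  1.97595048e-03],
       [ 3.73032552e-04, -1.97540865e-03, -9.99997979e-01]]), 'force': array([-0.14436997,  0.48056245,  0.38890195]), 'moment': array([ 0.01289644, -0.00431208,  0.00978461]), 'opening': 0.9981437649230946}
```

View pics/top0.png

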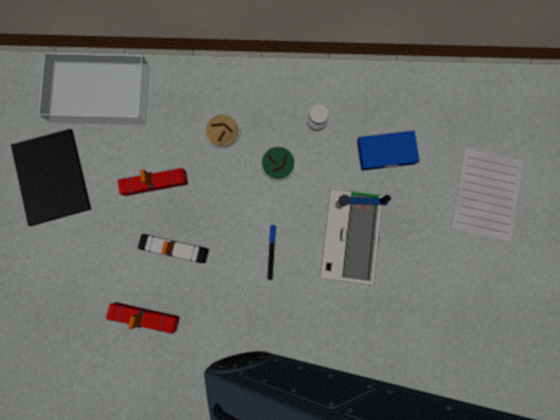

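View pics/scene0.png

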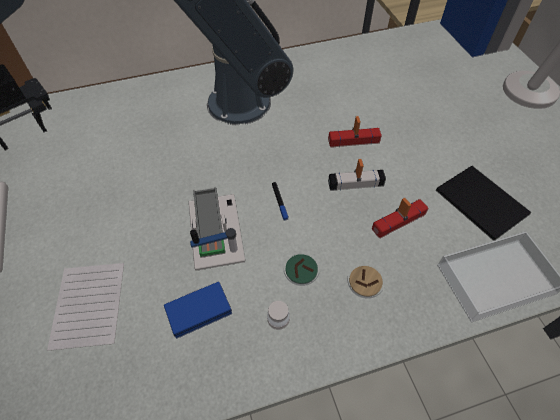

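The top view shows the white handpiece at (173,248), with red look-alikes at (152,181) and (143,317) to leave alone. The dock is at (350,235), green end up (world +x). The keeper is closed, with its pivot at (342,201) and pin at (387,200). Next I'll turn these pixels into positions.

```bash
cat > h.py <<'E'
from rig import *
import numpy as np, cv2
def cam(n,st=None):
    p=camera_params(n); K=p["intrinsics"]
    if n=="wrist":
        M=p["mount"]; R=st["tcp_rot"]; return K,R@M[:3,:3],R@M[:3,3]+st["position"]
    return K,p["R"].T,-p["R"].T@p["t"]
def ray(c,uv,z):
    K,Rc,o=c; d=Rc@np.linalg.solve(K,[uv[0],uv[1],1.]); return o+d*(z-o[2])/d[2]
def proj(c,X):
    K,Rc,o=c; q=K@(Rc.T@(np.array(X)-o)); return q[:2]/q[2]
def tri(c1,u1,c2,u2):
    A=[];b=[]
    for (K,Rc,o),u in((c1,u1),(c2,u2)):
        d=Rc@np.linalg.solve(K,[u[0],u[1],1.]); d/=np.linalg.norm(d); P=np.eye(3)-np.outer(d,d); A.append(P);b.append(P@o)
    return np.linalg.lstsq(np.vstack(A),np.hstack(b),rcond=None)[0]
def shot(name):
    st=read_state(); im=capture(name); return st,im,cam(name,st)
E
python3 - <<'E'
from h import *
im=cv2.imread("pics/top0.png"); c=cam("top"); hsv=cv2.cvtColor(im,cv2.COLOR_BGR2HSV)
def blobs(m,roi,z,lab,amin=15):
    x0,y0,x1,y1=roi; mm=np.zeros_like(m); mm[y0:y1,x0:x1]=m[y0:y1,x0:x1]
    n,L,s,ce=cv2.connectedComponentsWithStats(mm)
    for i in range(1,n):
        if s[i,4]>=amin: print(lab,s[i],ce[i].round(1),ray(c,ce[i],z).round(4))
dark=(hsv[...,2]<45).astype(np.uint8)
blobs(dark,(130,225,215,270),.018,"cap")
blobs(cv2.inRange(hsv,(5,120,80),(22,255,255)),(130,225,215,270),.07,"tab")
blobs(cv2.inRange(hsv,(50,100,40),(85,255,255)),(320,180,400,300),.055,"green")
blobs(cv2.inRange(hsv,(100,100,30),(125,255,255)),(320,180,400,300),.091,"keeper")
blobs(dark,(320,180,400,300),.13,"dark",8)
for n,r in (("base",(315,182,385,290)),):
    m=((hsv[...,1]<40)&(hsv[...,2]>165)).astype(np.uint8); blobs(m,r,.02,n,100)
m=cv2.imread("pics/scene0.png")[165:285,170:260]
a=cv2.resize(im[180:290,310:400],None,fx=4,fy=4); b=cv2.resize(m,None,fx=4,fy=4)[:440]
cv2.imwrite("pics/crop1.png",np.hstack([a,b]))
E
```

```text
cap [139 235   9  15  80] [142.4 241.4] [0.4646 0.3128 0.018 ]
cap [197 247  11  16 127] [202.1 254.9] [0.4353 0.1699 0.018 ]
tab [162 242   6  12  52] [164.5 247.5] [0.4498 0.2448 0.07  ]
green [352 191  27   7  76] [363.5 194.2] [ 0.5829 -0.2083  0.055 ]
keeper [349 197  33   8 200] [364.5 200.5] [ 0.5624 -0.2024  0.091 ]
dark [339 196  10  10  51] [343.1 200.2] [ 0.556  -0.1476  0.13  ]
dark [380 196  10   8  56] [384.5 199.3] [ 0.5597 -0.2366  0.13  ]
dark [327 264   4   6  22] [328.4 266.3] [ 0.4151 -0.1164  0.13  ]
```

View pics/crop1.png

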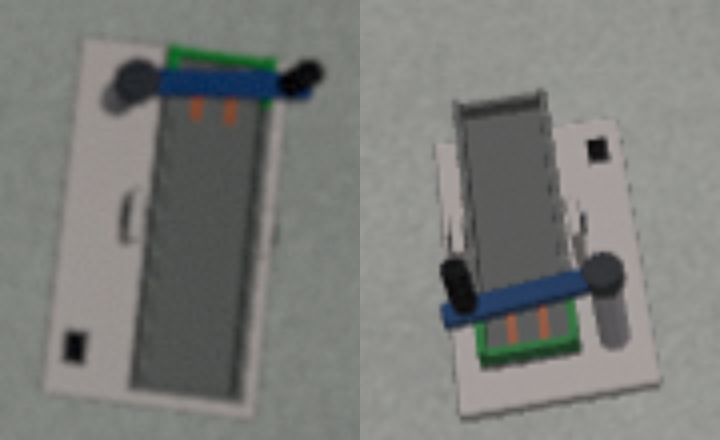

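```bash
python3 - <<'E'
from h import *
c=cam("top"); f=lambda x,y:(310+x/4-.4,180+y/4-.4)
P=lambda x,y,z:ray(c,f(x,y),z)
a,b,d,e=P(170,48,.062),P(275,62,.062),P(132,388,.062),P(240,398,.062)
print(a,b,d,e); ctr=(a+b+d+e)/4; v=(a+b-d-e)/2; th=np.arctan2(v[1],v[0]); print("ctr",ctr,np.linalg.norm(v),np.degrees(th))
B=[P(82,40,.01),P(45,388,.01),P(250,412,.01)]; print("base",B,"ctr",(B[0]+B[2])/2, np.degrees(np.arctan2(*(B[0]-B[1])[1::-1])))
print("pin top",P(313,70,.135),"pin foot",P(287,80,.091),"hub",P(135,79,.1),"foot",P(113,103,.02))
for t in (th,):
  R=np.array([[np.cos(t),-np.sin(t)],[np.sin(t),np.cos(t)]])
  print("pred pivot",ctr[:2]+R@[.072,.052],"pin",ctr[:2]+R@[.072,-.033])
E
```

```text
[ 0.58727572 -0.18004523  0.062     ] [ 0.5802652  -0.24127701  0.062     ] [ 0.3915486  -0.15776202  0.062     ] [ 0.38696417 -0.2191184   0.062     ]
ctr [ 0.48651342 -0.19955066  0.062     ] 0.1957791948513754 -6.5171055597642145
base [array([ 0.60051229, -0.13576297,  0.01      ]), array([ 0.38858003, -0.11423049,  0.01      ]), array([ 0.3764059 , -0.23736707,  0.01      ])] ctr [ 0.4884591  -0.18656502  0.01      ] -5.8013864852409585
pin top [ 0.56380025 -0.24249868  0.135     ] pin foot [ 0.56516809 -0.24034351  0.091     ] hub [ 0.56259408 -0.1531707   0.1       ] foot [ 0.56031762 -0.15336478  0.02      ]
pred pivot [ 0.56395015 -0.15605868] pin [ 0.55430266 -0.24050941]
```

Emit:
play_rows(
  plan=[
    [[0.48,0.575,0,0,0,0,-1],[0.48,0.575,0,0,0,0,-1],[0.48,0.575,0,0,0,0,-1],[0.48,0.575,0,0,0,0,-1],[0.48,0.575,0,0,0,0,-1],[0.48,0.575,0,0,0,0,-1],[0.48,0.575,0,0,0,0,-1],[0.48,0.575,0,0,0,0,-1],[0.48,0.575,0,0,0,0,-1],[0.48,0.575,0,0,0,0,-1],[0.48,0.575,0,0,0,0,-1],[0.48,0.575,0,0,0,0,-1]],
  ],
)

```text
time_s: 1.3
position: [0.5156, -0.2358, 0.2222]
tcp_rot: [[0.932, 0.363, -0.001], [0.363, -0.932, 0.001], [-0.0, -0.001, -1.0]]
force: [1.1, -0.7, 0.2]
opening: 0.03
```

```bash
python3 - <<'E'
from h import *
st,im,c=shot("wrist"); print(st["position"],st["time_s"],st["opening"])
cv2.imwrite("pics/w1.png",im[...,::-1])
ctr=np.array([.487,-.199]);t=np.radians(-6.2);R=np.array([[np.cos(t),-np.sin(t)],[np.sin(t),np.cos(t)]])
for n,q,z in(("pin",(.072,-.033),.135),("piv",(.072,.052),.1),("floor",(0,0),.05),("green",(.095,0),.062)): print(n,proj(c,[*(ctr+R@q),z]))
E
```

```text
[ 0.51564096 -0.23575511  0.22217031] 1.3 0.029854177907287477
pin [297.15426478 169.71995576]
piv [213.17278565 122.23104967]
floor [237.02477412 202.60499592]
green [275.00249875 126.86202761]
```

View pics/w1.png

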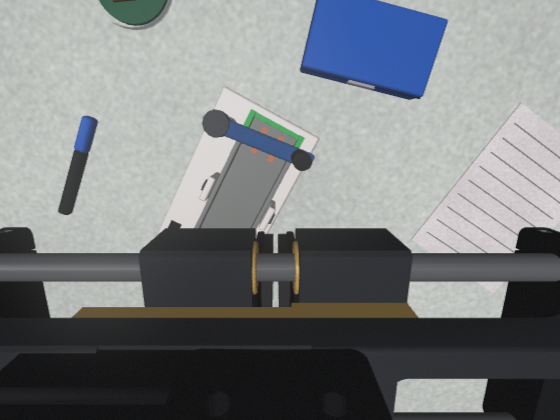

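The pin top is at (301,160), the hub at (216,123), and the green end has corners (249,111) and (303,139). The pin lies slightly further in +x than predicted, and the way down beside it is clear.

```bash
python3 - <<'E'
from h import *
c=cam("wrist",read_state())
for n,u,z in(("pin",(301,160),.135),("hub",(216,123),.1),("hub113",(216,123),.113),("gL",(249,111),.062),("gR",(303,139),.062)): print(n,ray(c,u,z))
E
```

```text
pin [ 0.56714606 -0.23452849  0.135     ]
hub [ 0.56786115 -0.15249484  0.1       ]
hub113 [ 0.5684228  -0.15499217  0.113     ]
gL [ 0.59004349 -0.17313382  0.062     ]
gR [ 0.58442219 -0.23601193  0.062     ]
```

Emit:
play_rows(
  plan=[
    [[0,0,-0.4,0,0,0,-1],[0,0,-0.4,0,0,0,-1],[0,0,-0.4,0,0,0,-1],[0,0,-0.4,0,0,0,-1],[0,0,-0.4,0,0,0,-1],[0,0,-0.4,0,0,0,-1],[0,0,0,0,0,0,-1]],
  ],
)

```text
time_s: 2.05
position: [0.5129, -0.236, 0.0998]
tcp_rot: [[0.932, 0.363, -0.006], [0.363, -0.932, 0.004], [-0.004, -0.006, -1.0]]
force: [-0.1, -0.1, -0.1]
opening: 0.006
```

Emit:
play_rows(
  plan=[
    [[0.5,0.1,0,0,0,0,-1],[0.42,-0.1,0,0,0,0,-1],[0.21,0.01,0,0,0,0,-1],[0.21,0.01,0,0,0,0,-1],[0.21,0.07,0,0,0,0,-1],[0.21,0.07,0,0,0,0,-1],[0.18,0.11,0,0,0,0,-1],[0.18,0.11,0,0,0,0,-1],[0.24,0.26,0,0,0,0,-1],[0.11,0.17,0,0,0,0,-1],[0.11,0.17,0,0,0,0,-1],[0,0,0,0,0,0,-1]],
  ],
)

```text
time_s: 3.25
position: [0.6457, -0.1869, 0.1029]
tcp_rot: [[0.931, 0.365, 0.002], [0.365, -0.931, -0.0], [0.002, 0.001, -1.0]]
force: [0.4, -0.1, 0.1]
opening: 0.006
```

Emit:
play_rows(
  plan=[
    [[0,-0.3,0.3,0,0,0,-1],[0,0,0.6,0,0,0,-1],[0,0,0.8,0,0,0,-1],[0,0,0.8,0,0,0,-1],[-0.2,0.3,0.2,0,0,0,1],[-0.44,0.74,0,0,0,0,1]],
  ],
)

```text
time_s: 3.85
position: [0.6147, -0.1541, 0.2404]
tcp_rot: [[0.933, 0.36, 0.009], [0.36, -0.933, -0.004], [0.007, 0.007, -1.0]]
force: [0.7, 1.3, 0.1]
opening: 0.109
```

Emit:
play_rows(
  plan=[
    [[-0.44,0.74,0,0,0,-0.0228,1],[-0.44,0.74,0,0,0,-0.0228,1],[-0.44,0.74,0,0,0,-0.0228,1],[-0.44,0.74,0,0,0,-0.0228,1],[-0.44,0.74,0,0,0,-0.0228,1],[-0.44,0.74,0,0,0,-0.0228,1],[-0.44,0.74,0,0,0,-0.0228,1],[-0.44,0.74,0,0,0,-0.0228,1],[-0.44,0.74,0,0,0,0,1],[-0.44,0.74,0,0,0,0,1],[-0.4,0.7,0,0,0,0,1],[0,0,0,0,0,0,1]],
  ],
)

```text
time_s: 5.05
position: [0.3679, 0.2565, 0.2371]
tcp_rot: [[0.981, -0.194, -0.003], [-0.194, -0.981, 0.001], [-0.003, -0.0, -1.0]]
force: [-0.4, -0.4, 0.5]
opening: 0.995
```

```bash
python3 - <<'E'
from h import *
st,im,c=shot("wrist"); print(st["position"],st["time_s"],st["opening"]); print(st["tcp_rot"].round(3))
b=im[...,::-1].copy(); cv2.imwrite("pics/w2.png",b); np.savez("w2.npz",R=st["tcp_rot"],p=st["position"])
t=capture("top")[...,::-1]; cv2.imwrite("pics/t2.png",t)
v=np.hstack([b, cv2.resize(t[170:290,310:380],None,fx=3.5,fy=3.5)[:420]]); cv2.imwrite("pics/v2.png",v)
for n,q in(("hp0",(.4646,.3128,.018)),("tabtop",(.45,.241,.094)),("grip",(.45,.241,.08))): print(n,proj(c,q))
E
```

```text
[0.36790746 0.25651735 0.23709533] 5.05 0.9954809722049269
[[ 0.981 -0.194 -0.003]
 [-0.194 -0.981  0.001]
 [-0.003 -0.    -1.   ]]
hp0 [215.14360017 115.9127962 ]
tabtop [274.84235404 112.65397102]
grip [274.86476336 113.44204506]
```

View pics/v2.png

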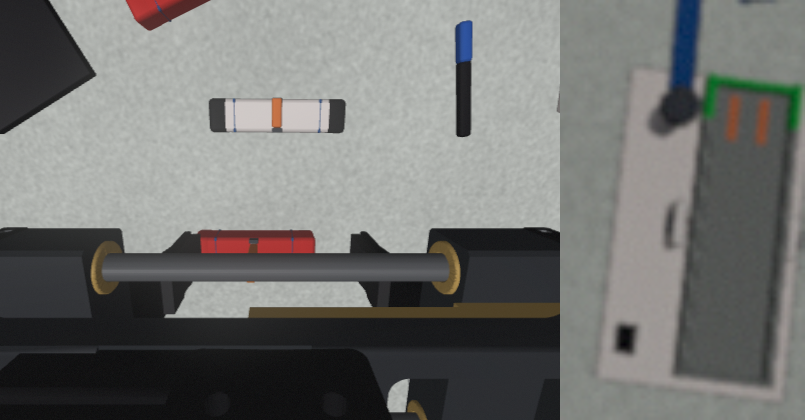

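The keeper is fully open. The handpiece spans columns 209–345 at row 115, with an upright tab at (277,112), and is in line with the jaws.

```bash
python3 - <<'E'
from h import *
d=np.load("w2.npz"); c=cam("wrist",dict(tcp_rot=d["R"],position=d["p"]))
im=cv2.imread("pics/w2.png"); hsv=cv2.cvtColor(im,cv2.COLOR_BGR2HSV)
m=cv2.inRange(hsv,(5,120,80),(22,255,255))[80:150]; ys,xs=np.nonzero(m); print(xs.min(),xs.max(),ys.min()+80,ys.max()+80)
print(ray(c,(277,115.5),.036), ray(c,((xs.min()+xs.max())/2,(ys.min()+ys.max())/2+80),.094),ray(c,(209,115),.03),ray(c,(345,115.5),.03))
E
```

```text
272 281 98 127
[0.44954835 0.23861907 0.036     ] [0.44982503 0.23938109 0.094     ] [0.46603992 0.31752051 0.03      ] [0.43414523 0.15943212 0.03      ]
```

Emit:
play_rows(
  plan=[
    [[0.408,-0.0875,0,0,0,0,1],[0.408,-0.0875,0,0,0,0,1],[0.408,-0.0875,-0.2,0,0,0,1],[0.408,-0.0875,-0.5,0,0,0,1],[0,0,-0.5,0,0,0,1],[0,0,-0.5,0,0,0,1],[0,0,-0.5,0,0,0,1],[0,0,-0.5,0,0,0,1],[0,0,-0.4,0,0,0,1],[0,0,-0.3,0,0,0,1],[0,0,-0.1,0,0,0,1],[0,0,0,0,0,0,1]],
  ],
)

```text
time_s: 6.35
position: [0.4538, 0.235, 0.0619]
tcp_rot: [[0.979, -0.202, -0.001], [-0.202, -0.979, -0.001], [-0.001, 0.001, -1.0]]
force: [-0.4, 0.1, 0.5]
opening: 0.995
```

Emit:
play_rows(
  plan=[
    [[-0.08,0.08,0,0,0,0,1],[0,0,0,0,0,0,0],[0,0,0,0,0,0,-0.4],[0,0,0,0,0,0,-0.8],[0,0,0,0,0,0,-1],[0,0,0,0,0,0,-1],[0,0,0,0,0,0,-1],[0,0,0,0,0,0,-1]],
  ],
)

```text
time_s: 7.15
position: [0.4497, 0.2403, 0.0625]
tcp_rot: [[0.98, -0.2, -0.0], [-0.2, -0.98, 0.0], [-0.0, -0.0, -1.0]]
force: [-0.2, 0.4, -0.2]
opening: 0.453
```

Still closing, so I'll wait and then lift.

Emit:
play_rows(
  plan=[
    [[0,0,0,0,0,0,-1],[0,0,0,0,0,0,-1],[0,0,0,0,0,0,-1],[0,0,0,0,0,0,-1],[0,0,0,0,0,0,-1]],
  ],
)

```text
time_s: 7.65
position: [0.4495, 0.2401, 0.0625]
tcp_rot: [[0.98, -0.2, -0.0], [-0.2, -0.98, -0.0], [-0.0, 0.0, -1.0]]
force: [0.1, -1.2, 0.4]
opening: 0.11
```

Emit:
play_rows(
  plan=[
    [[0,0,0.1,0,0,0,-1],[0,0,0.2,0,0,0,-1],[0,0,0.3,0,0,0,-1],[0,0,0.4,0,0,0,-1],[0,0,0.4,0,0,0,-1],[0,0,0.4,0,0,0,-1],[0,0,0.4,0,0,0,-1],[0,0,0.3,0,0,0,-1],[0,0,0.1,0,0,0,-1],[0,0,0,0,0,0,-1],[0,0,0,0,0,0,-1]],
  ],
)

```text
time_s: 8.75
position: [0.4489, 0.24, 0.192]
tcp_rot: [[0.98, -0.2, -0.001], [-0.2, -0.98, -0.0], [-0.001, 0.001, -1.0]]
force: [-0.5, 0.5, -4.0]
opening: 0.11
```

```bash
python3 - <<'E'
from h import *
st=read_state(); print(st["position"],st["force"],st["moment"],st["opening"])
b=capture("scene")[...,::-1]; c=cam("scene")
p=proj(c,st["position"]); print(p, [proj(c,st["position"]+np.array([.016*s,.08*s,-.04])) for s in(1,-1)])
x,y=p.astype(int); y0,x0=max(y-70,0),max(x-90,0)
v=cv2.resize(b[y0:y0+140,x0:x0+180],None,fx=3,fy=3)
w=capture("wrist")[...,::-1]; cv2.imwrite("pics/v3.png",v); cv2.imwrite("pics/w3.png",w); print(x0,y0)
E
```

```text
[0.44893287 0.24001376 0.19201608] [-0.4885904   0.52347227 -3.95744928] [0.01555608 0.03904699 0.00437186] 0.11020313463533163
[365.52598536 136.34605983] [array([393.29178353, 144.87551597]), array([332.52218576, 149.83204394])]
275 66
```

View pics/v3.png

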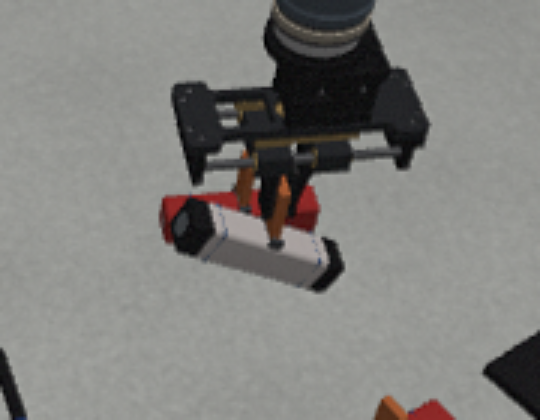

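The picture shows the far end (+y, right, about (325,265)) hanging low and the left end high, so the battery is in the world +y end. That end must go to the green end, which takes about -84.5° of yaw.

Emit:
play_rows(
  plan=[
    [[0.01,-0.2,0.1,0,0,-0.0131,-1],[0.034,-0.4844,0.03,0,0,-0.0261,-1],[0.034,-0.4844,0.03,0,0,-0.0261,-1],[0.034,-0.4844,0.03,0,0,-0.0261,-1],[0.034,-0.4844,0.03,0,0,-0.0261,-1],[0.034,-0.4844,0.03,0,0,-0.0261,-1],[0.034,-0.4844,0.03,0,0,-0.0261,-1],[0.034,-0.4844,0.03,0,0,-0.0261,-1],[0.034,-0.4844,0.03,0,0,-0.0261,-1],[0.034,-0.4844,0.03,0,0,-0.0261,-1]],
  ],
)

```text
time_s: 9.85
position: [0.465, 0.0107, 0.211]
tcp_rot: [[0.552, -0.834, -0.001], [-0.834, -0.552, -0.0], [-0.0, 0.001, -1.0]]
force: [-0.4, -0.5, -2.9]
opening: 0.111
```

Emit:
play_rows(
  plan=[
    [[0.034,-0.4844,0.03,0,0,-0.0261,-1],[0.034,-0.4844,0.03,0,0,-0.0261,-1],[0.034,-0.4844,0.03,0,0,-0.0261,-1],[0.034,-0.4844,0.03,0,0,-0.0261,-1],[0.034,-0.4844,0.03,0,0,-0.0261,-1],[0.034,-0.4844,0.03,0,0,-0.0261,-1],[0.034,-0.4844,0.03,0,0,-0.0261,-1],[0.034,-0.4844,0.03,0,0,-0.0261,-1],[0.034,-0.26,0,0,0,-0.0131,-1],[0,0,0,0,0,0,-1],[0,0,0,0,0,0,-1]],
  ],
)

```text
time_s: 10.95
position: [0.48, -0.1938, 0.2226]
tcp_rot: [[-0.107, -0.994, -0.002], [-0.994, 0.107, 0.002], [-0.002, 0.002, -1.0]]
force: [0.2, 0.9, -3.2]
opening: 0.113
```

Emit:
play_rows(
  plan=[
    [[0,0,0,-0.0035,-0.0332,0,-1],[0,0,0,-0.0035,-0.0332,0,-1],[0,0,0,-0.0035,-0.0332,0,-1],[0,0,0,-0.0035,-0.0332,0,-1],[0,0,-0.3,0,0,0,-1],[0,0,-0.3,0,0,0,-1],[0,0,0,0,0,0,-1],[0,0,0,0,0,0,-1]],
  ],
)

```text
time_s: 11.75
position: [0.4806, -0.1932, 0.193]
tcp_rot: [[-0.105, -0.909, 0.404], [-0.995, 0.096, -0.041], [-0.002, -0.406, -0.914]]
force: [-0.3, -0.2, -2.9]
opening: 0.112
```

```bash
python3 - <<'E'
from h import *
st=read_state(); print(st["position"],st["tcp_rot"].round(3),st["joint_positions"].round(0))
hinge=st["position"]+.0245*st["tcp_rot"][:,2]; print("hinge",hinge)
b=capture("scene")[...,::-1]; t=capture("top")[...,::-1]
v=np.hstack([cv2.resize(b[120:280,150:280],None,fx=3,fy=3),cv2.resize(t[170:290,290:400],None,fx=4,fy=4)])
cv2.imwrite("pics/v4.png",v[:480])
E
```

```text
[ 0.48058483 -0.19320909  0.19295422] [[-0.105 -0.909  0.404]
 [-0.995  0.096 -0.041]
 [-0.002 -0.406 -0.914]] [-43.  19. 116.  31.  29. 118.]
hinge [ 0.49048892 -0.19421114  0.17056773]
```

View pics/v4.png

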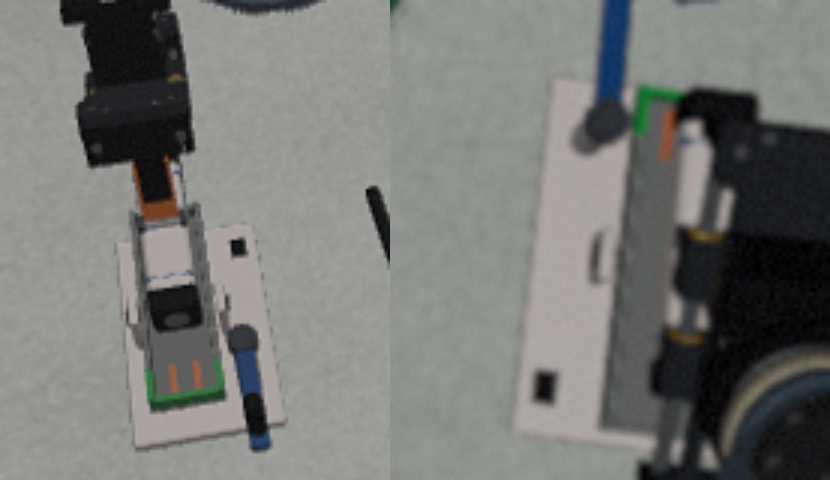

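```bash
python3 - <<'E'
from h import *
c=cam("scene"); t=np.radians(-6.15); xd=np.array([np.cos(t),np.sin(t),0]); yd=np.array([-xd[1],xd[0],0])
h=np.array([.4905,-.1942,.1706]); C=np.array([.490,-.197,0])
print("end face pred",proj(c,h+.08*xd-[0,0,.02]),"obs (209,226.7)")
for s in(1,-1): print("green outer top corner pred",proj(c,C+.098*xd+s*.029*yd+[0,0,.062]))
print("obs L(-y)",150+148/3,120+408/3," R(+y)",150+224/3,120+398/3, "bottoms; tops", 150+146/3,120+370/3,150+222/3,120+358/3)
E
```

```text
end face pred [207.69302871 226.5489727 ] obs (209,226.7)
green outer top corner pred [224.14096966 250.55349263]
green outer top corner pred [200.53235401 254.63209331]
obs L(-y) 199.33333333333334 256.0  R(+y) 224.66666666666669 252.66666666666666 bottoms; tops 198.66666666666666 243.33333333333331 224.0 239.33333333333331
```

Emit:
play_rows(
  plan=[
    [[0,-0.09,-0.2,0,0,0,-1],[0,0,-0.4,0,0,0,-1],[0,0,-0.4,0,0,0,-1],[0,0,-0.2,0,0,0,-1],[0,0,-0.15,0,0,0,-1],[0,0,-0.1,0,0,0,-1],[0,0,-0.05,0,0,0,-1],[0,0,0,0,0,0,-1],[0,0,0,0,0,0,-1]],
  ],
)

```text
time_s: 12.75
position: [0.4812, -0.1993, 0.1186]
tcp_rot: [[-0.106, -0.908, 0.406], [-0.994, 0.097, -0.043], [0.0, -0.408, -0.913]]
force: [-0.1, -0.1, -2.8]
opening: 0.111
```

```bash
python3 - <<'E'
from h import *
st=read_state(); print(st["position"]+.0245*st["tcp_rot"][:,2],st["force"],st["moment"])
b=capture("scene")[...,::-1]; w=capture("wrist")[...,::-1]
v=np.hstack([cv2.resize(b[140:265,180:260],None,fx=4,fy=4),w[:,100:560][:420]] if 0 else [cv2.resize(b[140:280,170:260],None,fx=3,fy=3),w[:,60:500]])
cv2.imwrite("pics/v5.png",v)
E
```

```text
[ 0.49119508 -0.20033264  0.09623198] [-0.06469763 -0.11905691 -2.82637022] [ 0.2526782   0.54902936 -0.01743303]
```

View pics/v5.png

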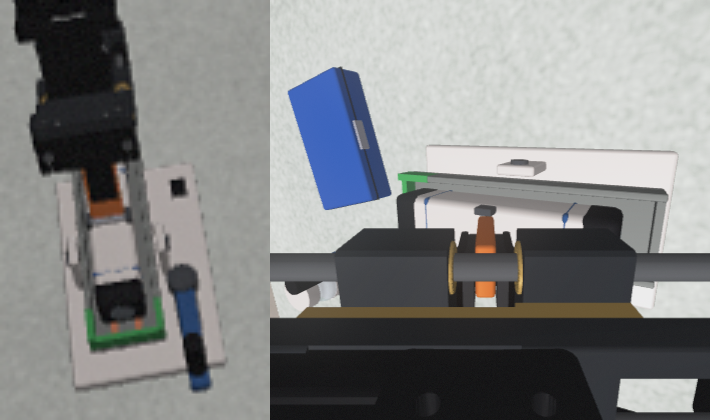

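Emit:
play_rows(
  plan=[
    [[0,0,-0.05,0,0,0,-1],[0,0,-0.05,0,0,0,-1],[0,0,-0.04,0,0,0,-1],[0,0,-0.02,0,0,0,-1],[0,0,0,0,0,0,-1],[0,0,0,0,0,0,-1]],
  ],
)

```text
time_s: 13.45
position: [0.4808, -0.199, 0.1103]
tcp_rot: [[-0.106, -0.908, 0.405], [-0.994, 0.097, -0.043], [-0.001, -0.408, -0.913]]
force: [-1.7, 0.5, 2.7]
opening: 0.11
```

Emit:
play_rows(
  plan=[
    [[0,0,0.02,0,0,0,-1],[0,0,0,0,0,0,-0.6],[0,0,0,0,0,0,-0.3],[0,0,0,0,0,0,-0.15],[0,0,0,0,0,0,-0.15],[0,0,0,0,0,0,-0.15],[0,0,0,0,0,0,-0.15]],
  ],
)

```text
time_s: 14.15
position: [0.4808, -0.1991, 0.1111]
tcp_rot: [[-0.107, -0.908, 0.405], [-0.994, 0.097, -0.043], [-0.001, -0.407, -0.913]]
force: [0.7, -0.4, 0.4]
opening: 0.416
```

Emit:
play_rows(
  plan=[
    [[-0.08,0.01,0.18,0,0,0,-0.15],[-0.16,0.02,0.365,0,0,0,-0.15],[-0.16,0.02,0.365,0,0,0,-0.15],[-0.16,0.02,0.365,0,0,0,-0.15],[-0.16,0.02,0.365,0,0,0,-0.15],[-0.16,0.02,0.365,0.0035,0.0332,0,-1],[0,0,0.2,0.0035,0.0332,0,-1],[0,0,0,0.0035,0.0332,0,-1],[0,0,0,0.0035,0.0332,0,-1],[0,0,0,0,0,0,-1]],
  ],
)

```text
time_s: 15.15
position: [0.4429, -0.193, 0.2171]
tcp_rot: [[-0.101, -0.994, 0.032], [-0.995, 0.101, 0.002], [-0.005, -0.031, -0.999]]
force: [-0.5, -0.9, -0.6]
opening: 0.058
```

```bash
python3 - <<'E'
from h import *
st=read_state(); print(st["position"],st["time_s"],st["joint_positions"].round(0))
b=capture("scene")[...,::-1]; cv2.imwrite("pics/s6.png",b)
w=capture("top")[...,::-1]; cv2.imwrite("pics/t6.png",w)
v=np.hstack([cv2.resize(b[160:270,170:260],None,fx=4,fy=4),cv2.resize(w[180:290,310:400],None,fx=4,fy=4)])
cv2.imwrite("pics/v6.png",v)
E
```

```text
[ 0.44285851 -0.19299624  0.21709754] 15.15 [-38.  19. 103.   1.  56. 147.]
```

View pics/v6.png

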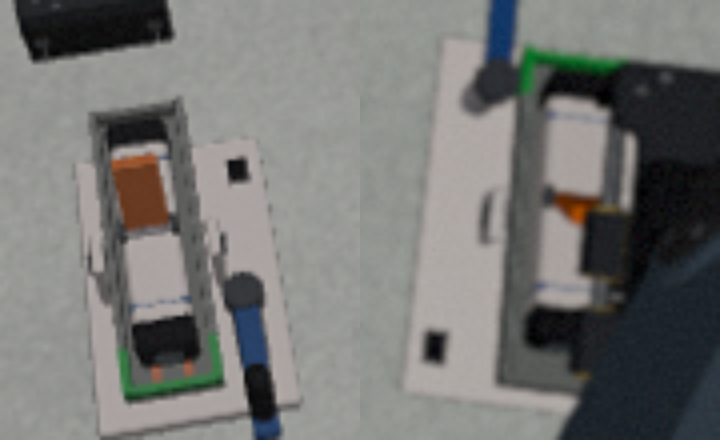

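The handpiece lies centred in the trough and the green end is down. In the left panel the cap is at (165,345) and the keeper pin at (258,390), fully open. I'll now close the keeper from its far (+y) side.

Emit:
play_rows(
  plan=[
    [[0.42,0.146,0,0,0,0.0417,-1],[0.42,0.146,0,0,0,0.0417,-1],[0.42,0.146,0,0,0,0.0417,-1],[0.42,0.146,0,0,0,0.0417,-1],[0.42,0.146,0,0,0,0.0417,-1],[0.42,0.146,0,0,0,0.0417,-1],[0.42,0.146,0,0,0,0.0417,-1],[0.42,0.146,0,0,0,0.0417,-1],[0.42,0.146,0,0,0,0.0417,-1],[0.42,0.146,0,0,0,0.0417,-1],[0,0,0,0,0,0,-1]],
  ],
)

```text
time_s: 16.35
position: [0.6508, -0.1184, 0.2157]
tcp_rot: [[0.935, -0.355, 0.005], [-0.355, -0.934, 0.031], [-0.006, -0.03, -1.0]]
force: [-0.4, -0.1, 0.1]
opening: 0.005
```

```bash
python3 - <<'E'
from h import *
st=read_state(); print(st["position"],st["tcp_rot"].round(3))
w=capture("wrist")[...,::-1]; cv2.imwrite("pics/w7.png",w); c=cam("wrist",st)
s=cv2.imread("pics/s6.png"); hsv=cv2.cvtColor(s,cv2.COLOR_BGR2HSV); m=(hsv[...,2]<40).astype(np.uint8); m[:,:225]=0; m[:,245:]=0; m[:245]=0; m[:]=m; m[272:]=0
ys,xs=np.nonzero(m); print("pin px scene",xs.mean(),ys.mean(),len(xs), ray(cam("scene"),(xs.mean(),ys.mean()),.113))
E
```

```text
[ 0.65079622 -0.11836427  0.2157299 ] [[ 0.935 -0.355  0.005]
 [-0.355 -0.934  0.031]
 [-0.006 -0.03  -1.   ]]
pin px scene 234.45454545454547 257.5844155844156 77 [ 0.64648309 -0.16181757  0.113     ]
```

Emit:
play_rows(
  plan=[
    [[0,0,-0.4,0,0,0,-1],[0,0,-0.5,0,0,0,-1],[0,0,-0.5,0,0,0,-1],[0,0,-0.5,0,0,0,-1],[0,0,-0.3,0,0,0,-1],[0,0,-0.06,0,0,0,-1],[0,0,0,0,0,0,-1]],
  ],
)

```text
time_s: 17.1
position: [0.6495, -0.1193, 0.1036]
tcp_rot: [[0.934, -0.358, 0.003], [-0.358, -0.933, 0.03], [-0.008, -0.029, -1.0]]
force: [-0.3, -0.5, 0.1]
opening: 0.003
```

Emit:
play_rows(
  plan=[
    [[-0.02,-0.34,0,0,0,0,-1],[0,-0.34,0,0,0,0,-1],[-0.04,-0.34,0,0,0,0,-1],[-0.1,-0.34,0,0,0,0,-1],[-0.18,-0.3,0,0,0,0,-1],[-0.22,-0.26,0,0,0,0,-1],[-0.28,-0.2,0,0,0,0,-1],[-0.28,-0.12,0,0,0,0,-1],[-0.16,-0.05,0,0,0,0,-1],[-0.1,-0.03,0,0,0,0,-1],[0,0,0,0,0,0,-1]],
  ],
)

```text
time_s: 18.2
position: [0.5805, -0.2352, 0.1038]
tcp_rot: [[0.934, -0.357, 0.003], [-0.357, -0.934, 0.029], [-0.007, -0.028, -1.0]]
force: [0.2, 1.0, -0.5]
opening: 0.003
```

Now I'll creep to the stop, watching the force.

Emit:
play_rows(
  plan=[
    [[-0.05,0,0,0,0,0,-1],[-0.05,0,0,0,0,0,-1],[0,0,0,0,0,0,-1]],
  ],
)

```text
time_s: 18.5
position: [0.5767, -0.235, 0.1038]
tcp_rot: [[0.934, -0.356, 0.005], [-0.356, -0.934, 0.029], [-0.006, -0.028, -1.0]]
force: [0.7, -1.2, -0.1]
opening: 0.003
```

Emit:
play_rows(
  plan=[
    [[-0.05,0,0,0,0,0,-1],[-0.05,0,0,0,0,0,-1],[0,0,0,0,0,0,-1]],
  ],
)

```text
time_s: 18.8
position: [0.5759, -0.2352, 0.1043]
tcp_rot: [[0.934, -0.358, 0.014], [-0.358, -0.933, 0.028], [0.003, -0.031, -1.0]]
force: [11.2, 2.1, -3.6]
opening: 0.0
```

The force rose to 11 N, so the arm is at its stop. I'll back off and check.

Emit:
play_rows(
  plan=[
    [[0.1,0,0,0,0,0,-1],[0.3,0,0,0,0,0,-1],[0.4,0,0,0,0,0,-1],[0,0,0.5,0,0,0,-1],[0,0,0.7,0,0,0,-1],[0,0,0.7,0,0,0,-1],[-0.6,-0.6,0.3,0,0,0,-1],[-0.7,-0.7,0,0,0,0,-1],[-0.7,-0.7,0,0,0,0,-1],[-0.7,-0.6,0,0,0,0,-1],[0,-0.6,0,0,0,0,-1],[0,0,0,0,0,0,-1]],
  ],
)

```text
time_s: 20.0
position: [0.4746, -0.3993, 0.2137]
tcp_rot: [[0.933, -0.361, 0.004], [-0.361, -0.932, 0.027], [-0.006, -0.026, -1.0]]
force: [0.1, -0.3, 0.3]
opening: 0.003
```

```bash
python3 - <<'E'
from h import *
st=read_state(); print(st["position"],st["time_s"])
b=capture("scene")[...,::-1]; cv2.imwrite("pics/s8.png",b)
w=capture("top")[...,::-1]; cv2.imwrite("pics/t8.png",w)
b0=cv2.imread("pics/scene0.png")
def up(i,x,y,f=4,n=100,h=110): return cv2.resize(i[y:y+h,x:x+n],None,fx=f,fy=f)
cv2.imwrite("pics/v8.png",np.hstack([up(b,165,165,n=90),up(w,310,180,n=90)]))
for n,z,a,q in (("top",w,cv2.imread("pics/top0.png"),(190,90,440,290)),("scene",b,b0,(160,170,400,345))):
    d=(np.abs(z.astype(int)-a).max(2)>40).astype(np.uint8); x0,y0,x1,y1=q; e=np.zeros_like(d); e[y0:y1,x0:x1]=d[y0:y1,x0:x1]
    k,L,s,ce=cv2.connectedComponentsWithStats(e); print(n,[s[i].tolist() for i in range(1,k) if s[i,4]>12])
E
```

```text
[ 0.47463402 -0.39928783  0.21369667] 20.0
top [[354, 191, 11, 3, 14], [356, 194, 35, 9, 135], [354, 201, 37, 57, 882], [376, 209, 2, 11, 18], [195, 246, 15, 18, 189], [351, 257, 20, 11, 167], [342, 258, 14, 22, 53], [370, 272, 3, 6, 13], [430, 285, 10, 5, 27]]
scene [[328, 170, 58, 21, 597], [193, 184, 22, 8, 84], [197, 193, 22, 45, 528], [189, 226, 8, 5, 24], [190, 233, 36, 28, 412]]
```

View pics/v8.png

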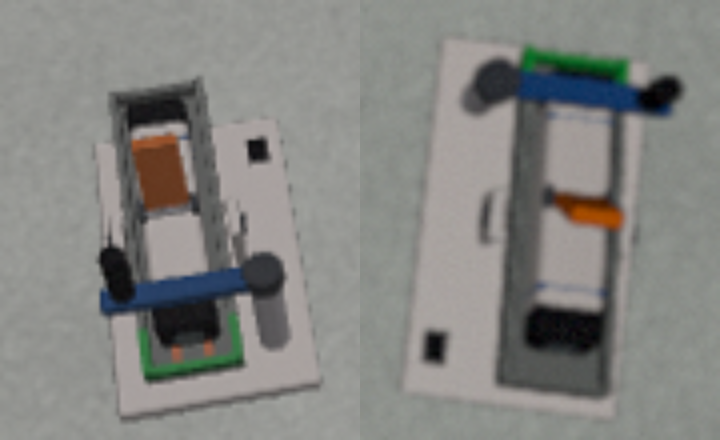

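The keeper lies squarely across the lowered end, and the image differences show no bystander moved. I'll do one numerical check of tip and keeper angle, then hand in.

```bash
python3 - <<'E'
from h import *
c=cam("scene");ct=cam("top"); t=np.radians(-6.15); xd=np.array([np.cos(t),np.sin(t),0]); yd=np.array([-xd[1],xd[0],0]); C=np.array([.490,-.197,0])
for a in(0,.2):
  for x in(.097,-.097):
    for s in (1,-1):
      X,Z=x*np.cos(a)+.02*np.sin(a), .042-x*np.sin(a)+.02*np.cos(a)
      print(a,x,s,(( proj(c,C+X*xd+s*.028*yd+[0,0,Z])-[165,165])*4).round())
for k in(0,.1): print("pin top",k,((proj(ct,C+.072*xd+.052*yd+.085*(np.sin(k)*xd-np.cos(k)*yd)+[0,0,.135])-[310,180])*4).round())
E
```

```text
0 0.097 1 [235. 341.]
0 0.097 -1 [144. 357.]
0 -0.097 1 [200.  98.]
0 -0.097 -1 [117. 111.]
0.2 0.097 1 [239. 360.]
0.2 0.097 -1 [149. 375.]
0.2 -0.097 1 [197.  88.]
0.2 -0.097 -1 [113. 101.]
pin top 0 [302.  79.]
pin top 0.1 [303.  63.]
```

```bash
python3 -c "
from rig import *
print(hand_in())"
```

```text
the job is handed in; nothing more can be done
None
```

The job is handed in at about 20 s of the 64 s allowed.

- **Keeper opened:** I pushed the blue arm fully open, clear of the cradle.
- **Heavy end found:** Lifted by its tab, the white handpiece dropped at its world +y end, so the battery is there.
- **Handpiece laid in the cradle:** I turned that end to the green end and tilted the tool about 24° so it went down nearly level. It touched with about 5–6 N and I let go. Its own weight tipped the green end down.
- **Keeper closed:** I swung the arm back until it met its stop, where the force rose to about 11 N, then drew the arm away.

**Last checks:**
- The cradle corners in the scene picture fit a tip of 0.2 rad (green end fully down), not level.
- The pin's position in the top picture fits the keeper fully closed.
- Compared with the first pictures, only the handpiece and dock areas changed, apart from a small patch at the edge of the top picture that I did not look into. The dishes, marker, jar and slide box showed no movement.
- No check failed. Before the job the keeper seemed to stand slightly open, about 0.1 rad; it now sits on its stop.

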